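Seat the three-hole stamp flange on the soap press bed

ROBOT

A 6-joint arm with a two-finger parallel gripper is mounted at the origin on a cart in front of the work surface, level with it; the furniture and walls round the work are solid. World frame = base frame: x ahead of the robot, y to its left, z up, the work surface at z = 0. Lengths are in mm, angles in rad, forces in N, time in s.
With the tool pointing down it reaches from about 275 to 825 mm from the base axis. Payload 5.2 kg.
Tool frame: the origin (TCP) lies on the centre line of the jaws, within the pads' length; the fingertips stand 25 mm ahead of it and the grasp point (between the pads) lies 6 mm ahead of it; z points along the fingers, y is the line along which they close (so a half turn about z gives the same grasp; the last joint's range is limited). The gripper opens to 93 mm and grips with 3 to 60 N. Pads are 15 mm wide; open, the fingers measure 128 mm over their backs; the gripper's body (75 mm by 188 mm) begins 65 mm behind the grasp point.
Start: joints at [-1.42, 0.259, 1.535, -0, 1.348, -0.203], TCP at [190.577, -515.932, 243.653] pointing down, gripper open.
Joint ranges: [-3.14, 3.14], [-0.91, 2.08], [0.19, 2.58], [-1.22, 4.36], [0.22, 2.71], [-3.12, 3.12]. Speed limits (rad/s): [2.57, 2.57, 3.14, 3.14, 3.14, 3.14].

INTERFACE

Orientations are given as a unit quaternion [x, y, z, w].
In Python, from cell import robot gives the robot as it stands. The module is installed in compiled form; this text tells all that it offers.
- The arm moves only by the shell command python3 -m inch 'ROWS' [OPENING] [FORCE]. ROWS is text: rows parted by semicolons, each of 6 numbers parted by spaces: the shift along the world's x, y, z in mm, then the turn, a rotation vector about the world's x, y, z in degrees. In form: tx ty tz ax ay az; .... A call has 1 to 20 rows; each row shifts and turns the commanded pose from where the row before left it; what a row does not reach is not made up. A row lasts 1/12 s, in which the tool goes at most 41.7 mm and 7.16 degrees, less where a joint would pass 70% of its speed; a pose out of reach is approached as far as the arm can. A call with a gripper value outside its range is refused whole. OPENING is the finger opening in mm, from 0 to 93, set as the call begins (- or left out, the last holds). The fingers move at their own pace and stop on an object; FORCE is the grip in N (left out, the last holds). Time passes only in rows, so rows that do not move let the fingers close. It gives the time, the measured TCP pose, the force, the opening and the grip force at its end, in the units of the state.
- robot.observe(): the state, without advancing time (a new reading comes with each control period).
- robot.read_camera(name): name is "scene" or "top" or "wrist"; returns the picture (480x640x3 uint8, red, green, blue); there is no depth.
- robot.calibration(name): a dict with "intrinsics" (3x3 intrinsics, pixels), "k1" (the pictures are not rectified: a ray, as slopes to the right and down, at radius r is drawn at 1 + k1 r^2 times it, then the intrinsics apply), "world_to_cam" (4x4, takes a point from world to camera coordinates); the wrist camera has in their place "tool_from_camera" (4x4, takes a point from camera to tool coordinates, whose origin is the TCP and whose axes are the flange's). Camera axes: x right, y up, looking along -z (the intrinsics and any distortion apply to the point x, -y, -z); pixel columns grow to the right and rows downward; lengths in mm; the calibration is good to about 2 mm. A picture is of the moment at which its call begins: read the wrist's pose just before it. calibration takes no time and is no camera call.
- robot.hand_in(): hands the job in; it is judged then, once.
The state is a dict: "time": time; "qpos": joint angles; "qvel": joint speeds; "joint_efforts": joint torques, N m; "position": TCP position; "eef_rot": TCP orientation; "force": force on the tool from outside, world axes, zero at the start; "wrist_torque": the same for the moment, N m; "gripper_width": finger opening in mm; "grasp_force": force on a finger pad.
Only numpy, scipy, OpenCV 4.12 (cv2) and the standard library are available. Lean on these libraries where they do the work, as an engineer would, in place of code of your own. Each camera call takes 0.05 s, during which the arm holds its last target. There are 200 camera calls.

TASK

Fit the stamp holder to the bed of the little soap press: take the aluminium flange with three bolt holes (not the four-hole one), turn it so that its holes line up with the three studs, and lower it over the hub until it sits flat on the bed. Set it down rather than dropping it, let go of it, and leave the four-hole flange where it lies.

Things in the scene. Friction and masses are not known exactly. Their poses are not given: they have to be found in the camera images.
- press_bed: Fixed round grey press bed. Foot 140 mm across, drum 120 mm across; its flat top (the bed) is 28 mm above the table. On the axis a steel hub pin, 20 mm across, ending 34 mm above the bed; round it three steel studs, 8 mm across, ending 22 mm above the bed, on a circle of radius 38 mm, 120 degrees apart. Origin: on the axis at table height, z up; the first stud lies along +x.
- flange_three: Flange to fit: loose, aluminium, 0.2 to 0.45 kg, lying neck up. Disc 112 mm across, 10 mm thick; round neck (grip it) 42 mm across, top 62 mm above the underside; 34 mm bore right through. Three 22 mm holes on radius 38 mm, 120 degrees apart: any of the three ways round fits. Origin: centre of the underside, z up, first hole along +x; seated, it is 28 mm above the bed's origin.
- flange_four: The wrong flange, loose, to be left alone: same aluminium, disc, neck and sizes as the other but with four holes, 90 degrees apart, so it cannot go over the three studs. Either flange may lie in either place. Origin: centre of the underside, z up.

How it is judged:
By the outcome, as a careful person would: the job done as asked, in the order asked, and still so for the second after the job is handed in, with the robot touching nothing.
It also fails if it takes over 38 s, if anything falls off the work surface, if the arm or the gripper's body presses on something with over 40 N, if the wrist force passes 120 N, or if a joint passes its speed limit or range.

## Working session

There is one attempt and no reset: what is moved stays moved. The work goes in short steps, Python scripts to look and compute and a shell command to move; the robot and the scene stay as the last step left them, time stands still between calls to the robot, and variables do not carry over. Pictures are saved under pics/ and viewed, at most 10 in all, crops included, and the job is handed in when it is done.

```bash
mkdir -p pics; python3 - <<'E'
from cell import robot
import cv2, numpy as np
np.set_printoptions(precision=4,suppress=True)
for n in("scene","top"):
    cv2.imwrite(f"pics/{n}0.png",robot.read_camera(n)[:,:,::-1]); 
for n in("scene","top","wrist"): print(n,robot.calibration(n))
print(robot.observe())
E
```

```text
scene {'intrinsics': array([[582.9255,   0.    , 322.3004],
       [  0.    , 582.9255, 237.483 ],
       [  0.    ,   0.    ,   1.    ]]), 'k1': 0.0204994931684883, 'world_to_cam': array([[  -0.8613,   -0.5082,   -0.0004,  528.7337],
       [   0.3698,   -0.6274,    0.6853, -125.6281],
       [  -0.3485,    0.5901,    0.7283, -797.3567],
       [   0.    ,    0.    ,    0.    ,    1.    ]])}
top {'intrinsics': array([[502.7861,   0.    , 317.8222],
       [  0.    , 502.7861, 234.4114],
       [  0.    ,   0.    ,   1.    ]]), 'k1': -0.1394330063059554, 'world_to_cam': array([[   0.0675,   -0.9977,   -0.0062,  144.2632],
       [   0.9778,    0.0649,    0.1991, -531.0493],
       [  -0.1982,   -0.0195,    0.98  , -773.899 ],
       [   0.    ,    0.    ,    0.    ,    1.    ]])}
wrist {'intrinsics': array([[333.0499,   0.    , 326.0912],
       [  0.    , 333.0499, 239.9979],
       [  0.    ,   0.    ,   1.    ]]), 'k1': 0.011795826900033458, 'tool_from_camera': array([[  -0.0005,    0.9713,    0.2378,   65.6795],
       [   1.    ,    0.0008,   -0.0013,    0.0532],
       [  -0.0015,    0.2378,   -0.9713, -142.8318],
       [   0.    ,    0.    ,    0.    ,    1.    ]])}
{'time': 0.1, 'qpos': array([-1.4198,  0.2593,  1.536 ,  0.    ,  1.348 , -0.2028]), 'qvel': array([ 0.0007, -0.0016, -0.002 ,  0.0001, -0.0016, -0.0006]), 'joint_efforts': array([  0.0024, -43.8216, -28.4641,   0.0722,   0.0362,  -0.    ]), 'position': array([ 190.5133, -515.4779,  242.9113]), 'eef_rot': array([ 0.9844,  0.176 ,  0.    , -0.0008]), 'force': array([ 0.0908, -0.336 ,  0.1796]), 'wrist_torque': array([0.0253, 0.0261, 0.008 ]), 'grasp_force': 0.0, 'gripper_width': 93.08116784341468}
```

View pics/scene0.png

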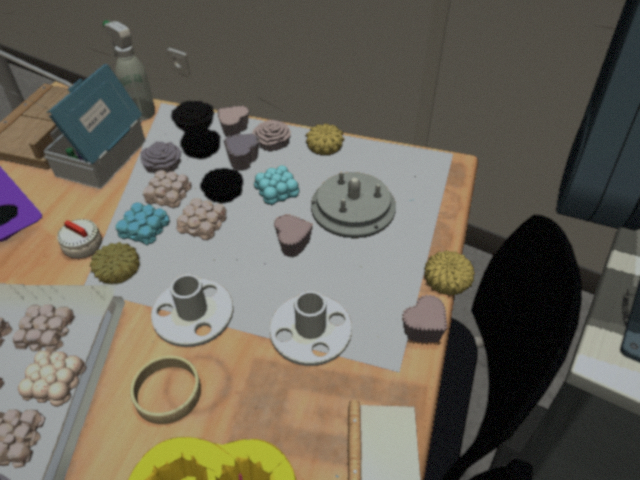

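View pics/top0.png

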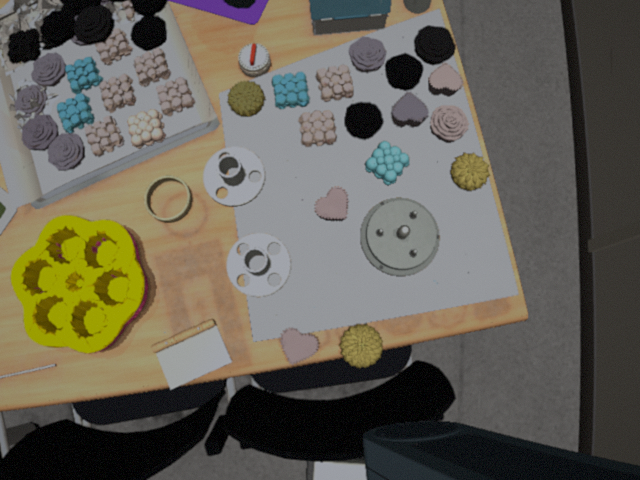

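The scene picture shows the press at about (353,205), with flanges at (192,310) and (311,327). The top picture shows the press at (400,237) and flanges at (234,176) and (258,265). I'll enlarge these next.

```bash
python3 - <<'E'
import cv2, numpy as np
t=cv2.imread("pics/top0.png"); s=cv2.imread("pics/scene0.png")
def c(im,x,y,w=100,h=75,k=4): return cv2.resize(im[y:y+h,x:x+w],None,fx=k,fy=k,interpolation=cv2.INTER_CUBIC)
A=np.vstack([np.hstack([c(t,184,139),c(t,208,228)]),np.hstack([c(t,350,199),c(s,303,167)])])
cv2.imwrite("pics/crops.png",A)
B=np.hstack([c(s,142,270),c(s,261,289)]); cv2.imwrite("pics/crops2.png",B)
E
```

```text
(no output)
```

View pics/crops.png

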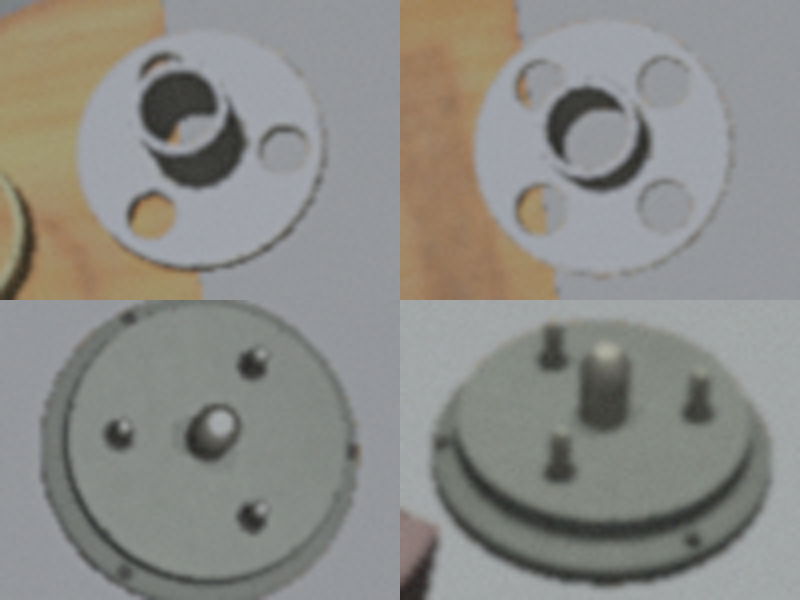

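View pics/crops2.png

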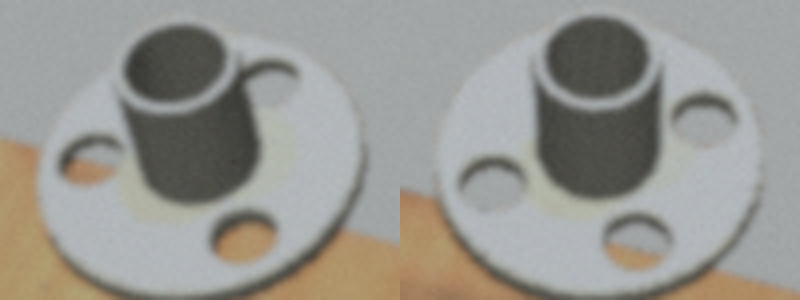

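The crops show the three-hole flange at top (234,176), which is scene (192,310). In the top crop its rim centre is at (183,110) and its holes at (283,149), (152,215) and (162,75). The other flange has four holes. The stud tops in the bed crop are at about (121,430), (256,358) and (256,512), and the hub top is at (222,420).

```bash
cat > h.py <<'E'
from cell import robot
import cv2, numpy as np
np.set_printoptions(precision=1,suppress=True)
from scipy.spatial.transform import Rotation as R
def cam(n,st=None):
    c=robot.calibration(n); K=c["intrinsics"];k=c["k1"]
    if n=="wrist":
        T=np.eye(4);T[:3,:3]=R.from_quat(st["eef_rot"]).as_matrix();T[:3,3]=st["position"]
        W=T@c["tool_from_camera"]
    else: W=np.linalg.inv(c["world_to_cam"])
    return K,k,W
def ray(C,p):
    K,k,W=C
    d=cv2.undistortPoints(np.array([[p]],float),K,np.array([k,0,0,0.]))[0,0]
    v=W[:3,:3]@np.array([d[0],-d[1],-1.]); return W[:3,3],v/np.linalg.norm(v)
def tri(*r):
    A=np.zeros((3,3));b=np.zeros(3)
    for o,v in r:
        P=np.eye(3)-np.outer(v,v);A+=P;b+=P@o
    x=np.linalg.solve(A,b); return x,[np.linalg.norm((np.eye(3)-np.outer(v,v))@(x-o)) for o,v in r]
def onz(r,z): o,v=r; return o+v*(z-o[2])/v[2]
def proj(C,X):
    K,k,W=C; c=np.linalg.inv(W)@np.append(X,1); s=np.array([c[0],-c[1]])/-c[2]
    s=s*(1+k*s@s); return K[:2,:2]@s+K[:2,2]
E
python3 - <<'E'
from h import *
T=cam("top");S=cam("scene")
f=lambda x0,y0,u,v:((u+.5)/4-.5+x0,(v+.5)/4-.5+y0)
a=lambda u,v:ray(T,f(184,139,u,v)); sa=lambda u,v:ray(S,f(142,270,u,v))
b=lambda u,v:ray(T,f(350,199,u,v)); sb=lambda u,v:ray(S,f(303,167,u,v))
print("neck",tri(a(183,110),sa(182,68)))
print("neck4",tri(ray(T,f(208,228,595,128) if 0 else f(208,228,195,128)),ray(S,f(261,289,197,62))))
hs=[(283,149),(152,215),(162,75)]; ss=[(90,158),(272,82),(245,238)]
for h in hs: print("hole",onz(a(*h),10),[ (tri(a(*h),sa(*s))[0],max(tri(a(*h),sa(*s))[1])) for s in ss])
for h in ss: print("holeS",onz(sa(*h),10))
print("hub",tri(b(222,115),sb(207,48)))
for h in [(124,127),(258,55),(258,208)]: print("stud",onz(b(*h),50))
for h in [(153,30),(300,75),(160,138)]: print("studS",onz(sb(*h),50))
E
```

```text
neck (array([625.4, 336.2,  59.3]), [np.float64(1.666289064514516), np.float64(1.666289064514489)])
neck4 (array([470.5, 276.2,  56.3]), [np.float64(0.7785727839021743), np.float64(0.7785727839021627)])
hole [628.  300.6  10. ] [(array([669.7, 322.5, -47.6]), np.float64(25.027451931882766)), (array([625.6, 299.5,  11.6]), np.float64(2.014051135349715)), (array([651.2, 313. , -84.7]), np.float64(7.058708276631192))]
hole [593.9 356.2  10. ] [(array([609.4, 363.2,  41.6]), np.float64(26.47772853868859)), (array([575. , 340. ,  86.6]), np.float64(2.5181879118761468)), (array([592.6, 355.7,   9.4]), np.float64(1.4421868649063787))]
hole [659.7 359.   10. ] [(array([657.7, 357.9,  12.2]), np.float64(1.221817250689753)), (array([612.5, 335.3,  73.7]), np.float64(24.269629898291225)), (array([633.1, 351.6,  -4.6]), np.float64(31.081814455930243))]
holeS [657.9 356.6  10. ]
holeS [624.4 298.3  10. ]
holeS [590.8 355.7  10. ]
hub (array([536.8,  36.7,  63.3]), [np.float64(2.770058719328414), np.float64(2.7700587193285204)])
stud [534.7  76.   50. ]
stud [569.3  21.   50. ]
stud [504.3  19.1  50. ]
studS [564.9  23.9  50. ]
studS [501.3  18.1  50. ]
studS [531.4  78.1  50. ]
```

```bash
python3 -m inch '21.5 34.5 0 0 0 0;21.5 34.5 0 0 0 0;21.5 34.5 0 0 0 0;21.5 34.5 0 0 0 0;21.5 34.5 0 0 0 0;21.5 34.5 0 0 0 0;21.5 34.5 0 0 0 0;21.5 34.5 0 0 0 0;21.5 34.5 0 0 0 0;21.5 34.5 0 0 0 0;21.5 34.5 0 0 0 0;21.5 34.5 0 0 0 0;21.5 34.5 0 0 0 0;21.5 34.5 0 0 0 5;21.5 34.5 0 0 0 5;21.5 34.5 0 0 0 0;0 0 0 0 0 0;0 0 0 0 0 0;0 0 0 0 0 0' 93 && python3 - <<'E'
from h import *
import pickle
s=robot.observe(); im=robot.read_camera("wrist"); print(s["position"],R.from_quat(s["eef_rot"]).as_euler("xyz",degrees=True),np.degrees(s["qpos"]),s["qvel"])
pickle.dump(s,open("w1.pkl","wb")); cv2.imwrite("pics/w1.png",im[:,:,::-1])
E
```

```text
time: 1.68
position: [534.0, 36.0, 243.0]
eef_rot: [0.965, 0.262, -0.001, -0.0]
force: [-0.5, -0.7, 0.3]
gripper_width: 92.9
grasp_force: 0.0
[534.  36. 243.] [-180.     0.1   30.3] [-8.1 13.4 89.9 -0.  76.8 51.6] [-0. -0.  0. -0.  0.  0.]
```

```bash
python3 -m inch '10 33 0 0 0 0;10 33 0 0 0 0;10 33 0 0 0 0;10 33 0 0 0 0;10 33 0 0 0 0;10 33 0 0 0 0;10 33 0 0 0 0;10 33 0 0 0 0;10 33 0 0 0 0;0 0 0 0 0 0;0 0 0 0 0 0;0 0 0 0 0 0' && python3 - <<'E'
from h import *
import pickle
s=robot.observe(); im=robot.read_camera("wrist"); print(s["position"],R.from_quat(s["eef_rot"]).as_euler("xyz",degrees=True),np.degrees(s["qpos"]),s["time"])
pickle.dump(s,open("w2.pkl","wb")); cv2.imwrite("pics/w2.png",im[:,:,::-1])
E
```

```text
time: 2.73
position: [624.7, 331.0, 243.4]
eef_rot: [0.966, 0.26, -0.001, 0.0]
force: [0.4, -0.4, -0.6]
gripper_width: 93.1
grasp_force: 0.0
[624.7 331.  243.4] [180.    0.1  30.2] [18.9 31.4 63.  -0.  85.7 78.8] 2.7333
```

View pics/w1.png

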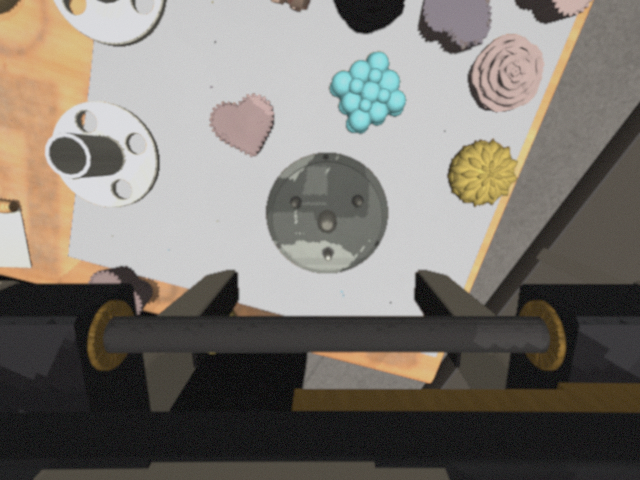

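View pics/w2.png

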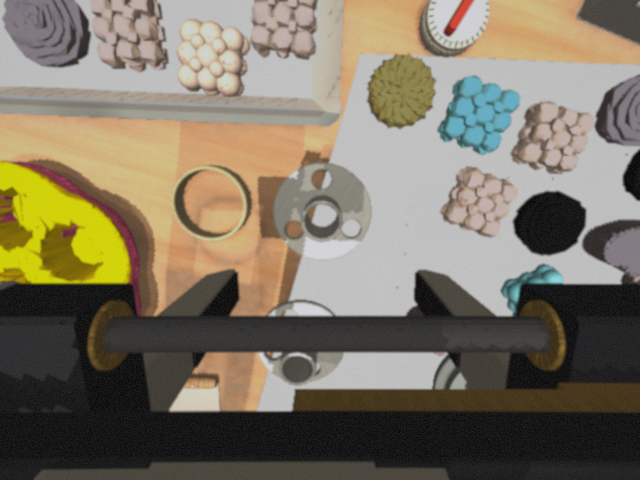

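w1 shows the bed: hub top near (327,219), studs near (295,202), (358,201) and (328,253). w2 shows the three-hole flange: neck near (322,218), holes near (320,179), (294,229) and (351,228). I'll enlarge both.

```bash
python3 - <<'E'
import cv2, numpy as np
def c(n,x,y,w=130,h=130,k=3): return cv2.resize(cv2.imread(n)[y:y+h,x:x+w],None,fx=k,fy=k,interpolation=cv2.INTER_CUBIC)
cv2.imwrite("pics/wc.png",np.hstack([c("pics/w1.png",262,148),c("pics/w2.png",260,148)]))
E
```

```text
(no output)
```

View pics/wc.png

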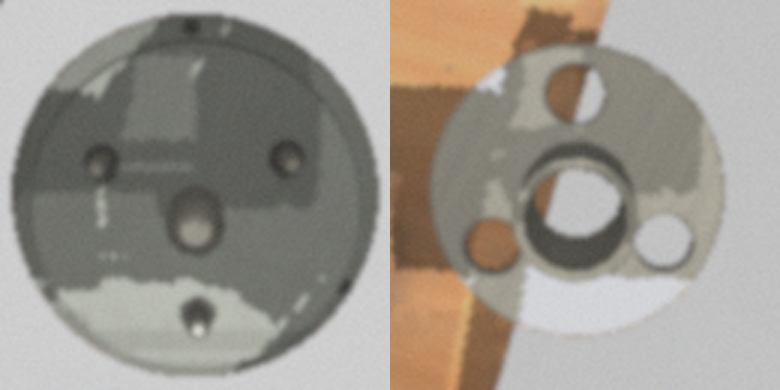

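The crops give stud tops at (102,163), (291,162) and (199,327), and hub top at (193,228). The flange neck rim is centred at (187,217) in its half, with holes at (185,93), (102,245) and (274,240).

```bash
python3 - <<'E'
from h import *
import pickle
s1,s2=[pickle.load(open(f"w{i}.pkl","rb")) for i in(1,2)]
C1,C2,T,S=cam("wrist",s1),cam("wrist",s2),cam("top"),cam("scene")
g=lambda x0,y0,u,v,k:((u+.5)/k-.5+x0,(v+.5)/k-.5+y0)
w1=lambda u,v:ray(C1,g(262,148,u,v,3)); w2=lambda u,v:ray(C2,g(260,148,u,v,3))
a=lambda u,v:ray(T,g(184,139,u,v,4)); sa=lambda u,v:ray(S,g(142,270,u,v,4))
b=lambda u,v:ray(T,g(350,199,u,v,4)); sb=lambda u,v:ray(S,g(303,167,u,v,4))
def ph(P):
    P=np.array(P)[:,:2];m=P.mean(0);d=P-m;an=np.degrees(np.arctan2(d[:,1],d[:,0]))
    print("   mean",m,"r",np.linalg.norm(d,axis=1),"phase",an%120)
print("neck",tri(w2(187,217),a(183,110),sa(182,68)),onz(w2(187,217),62))
print("hub",tri(w1(193,228),b(222,115),sb(207,48)),onz(w1(193,228),62))
H=[((185,93),(162,75),(90,158)),((102,245),(152,215),(245,238)),((274,240),(283,149),(272,82))]
X=[tri(w2(*p),a(*q),sa(*r))[0] for p,q,r in H];print(X);ph(X);ph([onz(w2(*p[0]),10) for p in H])
Q=[((102,163),(124,127),(160,138)),((291,162),(258,55),(300,75)),((199,327),(258,208),(153,30))]
for p,q,r in Q: print(onz(w1(*p),50),onz(b(*q),50),onz(sb(*r),50))
ph([onz(w1(*p[0]),50) for p in Q])
E
```

```text
neck (array([626.8, 336.2,  57.4]), [np.float64(1.0198402807419218), np.float64(1.390978987618172), np.float64(2.2719851714040877)]) [628.4 337.1  62. ]
hub (array([536.7,  37. ,  63.6]), [np.float64(0.24125968151680646), np.float64(2.7424370149404527), np.float64(2.808472519184218)]) [536.4  37.   62. ]
[array([659.1, 357.4,  10.3]), array([593.2, 355.6,   8.4]), array([627.5, 299.1,   8.7])]
   mean [626.6 337.3] r [38.2 38.  38.3] phase [31.6 31.3 31.3]
   mean [627.6 337.2] r [37.7 38.3 37.9] phase [31.1 31.4 31.9]
[538.2  73.5  50. ] [534.7  76.   50. ] [531.4  78.1  50. ]
[570.5  18.8  50. ] [569.3  21.   50. ] [501.3  18.1  50. ]
[505.   16.2  50. ] [504.3  19.1  50. ] [564.9  23.9  50. ]
   mean [537.9  36.2] r [37.3 37.  38.5] phase [89.6 91.9 91.2]
```

```bash
python3 -m inch '2.6 6.2 -30 0 0 0;0 0 -30 0 0 0;0 0 -30 0 0 0;0 0 -30 0 0 0;0 0 -25 0 0 0;0 0 -20 0 0 0;0 0 -14 0 0 0;0 0 -12 0 0 0;0 0 0 0 0 0;0 0 0 0 0 0;0 0 0 0 0 0'; python3 -m inch '0 0 0 0 0 0;0 0 0 0 0 0;0 0 0 0 0 0;0 0 0 0 0 0;0 0 0 0 0 0;0 0 0 0 0 0;0 0 0 0 0 0;0 0 0 0 0 0;0 0 0 0 0 0;0 0 0 0 0 0' 30 30
```

```text
time: 3.7
position: [628.2, 338.8, 54.3]
eef_rot: [0.965, 0.261, 0.001, -0.0]
force: [-0.6, -0.4, -0.0]
gripper_width: 92.8
grasp_force: 0.0
time: 4.53
position: [627.2, 339.1, 52.6]
eef_rot: [0.965, 0.261, -0.0, 0.0]
force: [1.0, -0.5, -0.3]
gripper_width: 41.9
grasp_force: 30.0
```

```bash
python3 -m inch '0 0 4 0 0 0;0 0 10 0 0 0;0 0 20 0 0 0;0 0 25 0 0 0;0 0 25 0 0 0;0 0 16 0 0 0;0 0 8 0 0 0;0 0 2 0 0 0;0 0 0 0 0 0'; python3 -m inch '-5 -15 0 0 0 3;-9 -30 0 0 0 6;-9 -30 0 0 0 6;-9 -30 0 0 0 6;-9 -30 0 0 0 6;-9 -30 0 0 0 6;-9 -30 0 0 0 6;-9 -30 0 0 0 6;-9 -30 0 0 0 6;-8.6 -30 0 0 0 6;-5 -15 0 0 0 3;0 0 0 0 0 0;0 0 0 0 0 0;0 0 0 0 0 0;0 0 0 0 0 0'; python3 - <<'E'
from h import *
import pickle
s=robot.observe(); im=robot.read_camera("wrist"); print(s["position"],R.from_quat(s["eef_rot"]).as_euler("xyz",degrees=True),s["wrist_torque"])
pickle.dump(s,open("w3.pkl","wb")); cv2.imwrite("pics/w3.png",im[:,:,::-1])
t=robot.read_camera("top")[:,:,::-1];c=robot.read_camera("scene")[:,:,::-1]
f=lambda m,x,y:cv2.resize(m[y:y+150,x:x+200],None,fx=2,fy=2,interpolation=cv2.INTER_CUBIC)
w=f(im[:,:,::-1],226,120);w2=f(im[:,:,::-1],226,250)
cv2.imwrite("pics/c3.png",np.vstack([np.hstack([f(t,300,160),f(c,253,130)]),np.hstack([w,w2])]))
E
```

```text
time: 5.28
position: [627.0, 339.3, 162.8]
eef_rot: [0.965, 0.261, 0.0, -0.0]
force: [0.8, 0.3, -5.1]
gripper_width: 41.6
grasp_force: 30.0
time: 6.53
position: [536.5, 40.2, 162.1]
eef_rot: [0.705, 0.709, -0.0, -0.001]
force: [-0.4, -0.2, -3.7]
gripper_width: 41.4
grasp_force: 30.0
[536.5  40.2 162.1] [-179.9   -0.    90.3] [ 0.  -0.1  0. ]
```

View pics/c3.png

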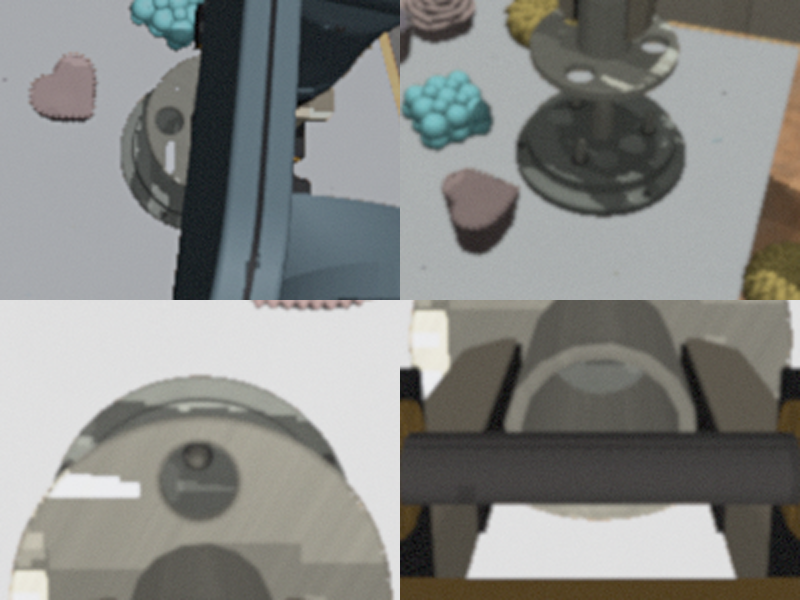

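In the wrist crop, the near hole is centred at crop (199,480), which is pixel (325.4,209.9), and a stud top shows through it at (198,455), pixel (324.9,197.5). The scene view shows the flange hanging level above the bed.

```bash
python3 - <<'E'
from h import *
import pickle
s=pickle.load(open("w3.pkl","rb"));C=cam("wrist",s)
print("hole",onz(ray(C,(325.4,209.9)),119.8),"stud",onz(ray(C,(324.9,197.5)),50))
# disc edge/hole predicted for flange centred at x, phase 91.4
for c in [(536.5,40.2),(537,37.5)]:
  print(c,proj(C,[c[0],c[1]+38,119.8]),proj(C,[c[0],c[1],172-.5]))
E
```

```text
hole [536.3  77.4 119.8] stud [535.7  76.4  50. ]
(536.5, 40.2) [325.8 208.5] [325.2 312.6]
(537, 37.5) [326.7 213.3] [326.3 318.3]
```

```bash
python3 -m inch '0 -1 -10 0 0 0;0 0 -15 0 0 0;0 0 -15 0 0 0;0 0 -10 0 0 0;0 0 -8 0 0 0;0 0 -6 0 0 0;0 0 -5 0 0 0;0 0 0 0 0 0;0 0 0 0 0 0'; python3 -m inch '0 0 -3 0 0 0;0 0 -3 0 0 0;0 0 -3 0 0 0;0 0 -1 0 0 0;0 0 -1 0 0 0;0 0 0 0 0 0;0 0 0 0 0 0'
```

```text
time: 7.43
position: [536.8, 38.3, 93.7]
eef_rot: [0.705, 0.709, 0.0, 0.0]
force: [-0.4, 0.6, -4.5]
gripper_width: 41.4
grasp_force: 30.0
time: 8.02
position: [536.6, 38.3, 82.6]
eef_rot: [0.705, 0.709, -0.0, -0.0]
force: [-0.4, -0.8, -4.2]
gripper_width: 41.5
grasp_force: 30.0
```

```bash
for i in 1 2; do python3 -m inch '0 0 -0.5 0 0 0;0 0 -0.5 0 0 0;0 0 0 0 0 0' | egrep 'pos|force'; done
```

```text
position: [536.6, 38.3, 81.6]
force: [0.0, -0.4, -4.3]
grasp_force: 30.0
position: [536.5, 38.3, 80.6]
force: [-0.0, -0.0, -4.0]
grasp_force: 30.0
```

```bash
for i in 1; do python3 -m inch '0 0 -0.5 0 0 0;0 0 0 0 0 0' | egrep 'pos|force'; done;  python3 -m inch '0 0 -0.5 0 0 0;0 0 0 0 0 0' | egrep 'pos|force'
```

```text
position: [536.6, 38.3, 80.5]
force: [-1.7, 0.0, 0.9]
grasp_force: 30.0
position: [536.6, 38.3, 80.5]
force: [-3.8, -0.6, 4.6]
grasp_force: 30.0
```

Contact came at the expected height (80.5). I'll release and raise the gripper.

```bash
python3 -m inch '0 0 0 0 0 0;0 0 0 0 0 0;0 0 0 0 0 0;0 0 0 0 0 0;0 0 0 0 0 0;0 0 0 0 0 0' 80; python3 -m inch '0 0 5 0 0 0;0 0 15 0 0 0;0 0 25 0 0 0;0 0 35 0 0 0;0 -30 25 0 0 0;0 -40 0 0 0 0;0 -40 0 0 0 0;0 -40 0 0 0 0;0 -40 0 0 0 0;0 -40 0 0 0 0;0 -40 0 0 0 0;0 0 0 0 0 0;0 0 0 0 0 0'; python3 - <<'E'
from h import *
f=lambda n,x,y:cv2.resize(robot.read_camera(n)[y:y+150,x:x+200,::-1],None,fx=2,fy=2,interpolation=cv2.INTER_CUBIC)
cv2.imwrite("pics/c4.png",np.vstack([np.hstack([f("top",300,160),f("scene",253,130)]),np.hstack([f("top",160,140),f("scene",200,250)])]))
E
```

```text
time: 9.35
position: [536.7, 38.2, 79.6]
eef_rot: [0.705, 0.709, 0.0, 0.0]
force: [-0.4, 0.1, -0.1]
gripper_width: 76.6
grasp_force: 0.0
time: 10.43
position: [536.2, -234.0, 184.6]
eef_rot: [0.707, 0.707, 0.0, -0.0]
force: [-0.2, 1.1, -0.1]
gripper_width: 79.9
grasp_force: 0.0
```

View pics/c4.png

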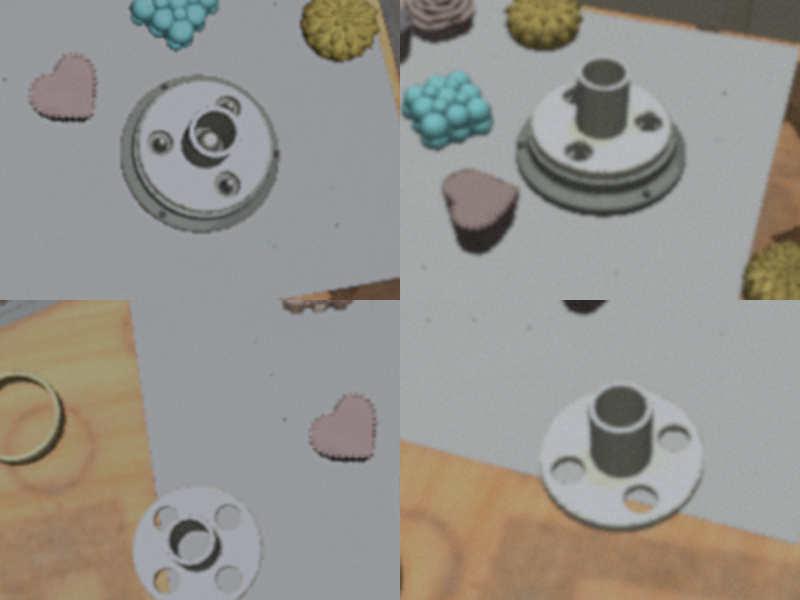

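The flange lies flat on the bed, with studs showing in its holes at top crop (160,142), (229,105) and (228,185) and the hub inside the bore. The four-hole flange has not moved. Handing in.

```bash
python3 -c "from cell import robot;print(robot.hand_in())"
```

```text
the job is handed in; nothing more can be done
None
```

The three-hole flange is seated flat on the press bed, over the hub and all three studs, and released; the four-hole flange was left where it lay, and the job is handed in (about 10.5 s on the robot's clock).

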